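# Shut down the bench supply: sweep the switches off, lever to neutral

### The arm

A 6-joint arm with a two-finger parallel gripper is mounted at the origin on a cart in front of the work surface, level with it; the furniture and walls round the work are solid. World frame = base frame: x ahead of the robot, y to its left, z up, the work surface at z = 0. Lengths are in m, angles in degrees, forces in N, time in s.
With the tool pointing down it reaches from about 0.25 to 0.725 m from the base axis. Payload 9.7 kg.
Tool frame: the origin (TCP) lies between the finger pads; the fingertips stand 11 mm ahead of it and the grasp point (between the pads) lies 8 mm behind it; y points along the fingers, x is the direction in which the jaws open and shut, and the axes are right-handed (so a half turn about y gives the same grasp; the last joint's range is limited). The gripper opens to 85 mm and grips with 20 to 120 N. Pads are 22 mm wide; open, the fingers measure 114 mm over their backs; the gripper's body (76 mm by 85 mm) begins 54 mm behind the grasp point. The pads swing forward as they close: fully open they stand 13 mm farther back than shut.
Start: joints at [70.417, 4.979, 10.078, 95.1, 0, 90], TCP at [0.184, 0.518, 0.214] pointing down, gripper open.
Joint ranges: [-179.16, 179.16], [-48.56, 103.87], [-65.8, 70.77], [-126.05, 130.52], [-82.76, 87.17], [-180, 180]. Speed limits (degrees/s): [127.2, 127.2, 147.25, 180, 180, 180].

### API

Orientations are given as [roll, pitch, yaw] about the fixed x, y, z axes, in that order (R = Rz(yaw) Ry(pitch) Rx(roll)).
In Python, from workcell import bot, vision gives the robot as it stands. The module is installed in compiled form; this text tells all that it offers.
- The arm moves only by the shell command python3 -m crank 'ROWS' [OPENING] [FORCE]. ROWS is text: rows parted by semicolons, each of 6 numbers parted by spaces: the shift along the tool's x, y, z in m, then the turn, a rotation vector about the tool's x, y, z in rad. A call has 1 to 8 rows; each row is the pose to reach, as a shift and turn from the pose commanded when the call began, along the tool's axes at that moment; what a row does not reach only later rows make up. A row lasts 1/10 s, in which the tool goes at most 50 mm and 8.59 degrees, less where a joint would pass 70% of its speed; a pose out of reach is approached as far as the arm can. A call with a gripper value outside its range is refused whole. OPENING is the gripper's target within -1 to 1 (shut at 1, half-way at 0, fully open at -1), set as the call begins (- or left out, the last holds). The fingers move at their own pace and stop on an object; FORCE is the grip in N (left out, the last holds). Time passes only in rows, so rows that repeat a pose let the fingers close. It gives the time, the measured TCP pose, the force and the opening at its end, in the units of the state.
- bot.get_obs(): the state, without advancing time (a new reading comes with each control period).
- vision.camera(name): name is "scene" or "top"; returns the picture (400x640x3 uint8, red, green, blue); there is no depth.
- vision.get_calibration(name): a dict with "fx", "fy", "cx", "cy" (pixels), "rvec" (rotation vector, rad) and "tvec" (3), from world to camera coordinates, as OpenCV has them. Camera axes: x right, y down, z forward; pixel columns grow to the right and rows downward; lengths in m; the calibration is good to about 2 mm. A picture is of the moment at which its call begins. get_calibration takes no time and is no camera call.
- bot.job_done(): hands the job in, once; it reports no verdict.
The state is a dict: "time": time; "q": joint angles; "qd": joint speeds; "joint_efforts": joint torques, N m; "ee_pos": TCP position; "tcp_rot": TCP orientation; "wrist_force": force on the tool from outside, world axes, zero at the start; "torque": the same for the moment, N m; "opening": finger opening in m.
Only numpy, scipy, OpenCV 4.12 (cv2) and the standard library are available. Lean on these libraries where they do the work, as an engineer would, in place of code of your own. Each camera call takes 0.05 s, during which the arm holds its last target. There are 200 camera calls.

### The job

Shut down the bench supply for the night. Nobody knows what height its switch bank was clamped at, so gently feel for (or look for) its finger rest, the sprung pad at the blank end, then fold all four paddle switches right over to off, towards the lever, in one finger drag along the bank without lifting the finger away part-way. After that set the lever at the far end upright, which is neutral; force nothing, and leave the green oil bottle standing where it is.

Things in the scene. Friction and masses are not known exactly. Their poses are not given: they have to be found in the camera images.
- console: Steel base plate of the switch stand, 110 x 310 x 12 mm, fixed to the bench; origin at the centre of its underside, on the bench top. y runs along the bank from the blank end (-y) to the lever end (+y), x away from the robot, z up. Two sleeves at y = +-110 mm carry the switch bank: a level grey housing 90 (x) by 300 (y) by 30 mm, centred over the plate.
- land_foot (a point): Point on the base plate (12 mm above the bench), console x = 0, y = -120 mm, straight below the finger rest: a black rubber pad 56 (x) by 46 mm on the bank's blank end, standing 6 mm above the top face and sinking flush on springs (3 N to start, 9 N when flush). The rigid top face lies 100 to 160 mm above the bench, differs every time and is NOT reported; the clamps hold to 80 N.
- row_foot (a point): Point on the base plate, console x = 0, y = -8 mm, straight below the middle of the row of four paddles (hinges at y = -65, -27, 11 and 49 mm, x = 0). A finger whose tip runs along x = 0 at 9 to 14 mm above the top face (higher misses, lower jams on a folded paddle), from the finger rest until its leading side is past y = 85 mm, folds them all over.
- lever_foot (a point): Point on the base plate, console x = 0, y = 125 mm, straight below the lever's hinge.
- paddle1 (a joint): angle (rad) of paddle 1 (1 next to the blank end, 4 next to the lever). -0.45 = on, standing and leaning to the blank end; 0 = upright; +1.45 = folded flat to the lever end; off from 1.0 up. Hinge across the bank at console y = -65 mm, level with the top face. Black, 40 mm wide across the bank, 8 mm thick, 26 mm tall, 8 mm high when flat. About 1.5 N at its edge; stays where left.
- paddle2 (a joint): angle (rad) of paddle 2 (1 next to the blank end, 4 next to the lever). -0.45 = on, standing and leaning to the blank end; 0 = upright; +1.45 = folded flat to the lever end; off from 1.0 up. Hinge across the bank at console y = -27 mm, level with the top face. Black, 40 mm wide across the bank, 8 mm thick, 26 mm tall, 8 mm high when flat. About 1.5 N at its edge; stays where left.
- paddle3 (a joint): angle (rad) of paddle 3 (1 next to the blank end, 4 next to the lever). -0.45 = on, standing and leaning to the blank end; 0 = upright; +1.45 = folded flat to the lever end; off from 1.0 up. Hinge across the bank at console y = 11 mm, level with the top face. Black, 40 mm wide across the bank, 8 mm thick, 26 mm tall, 8 mm high when flat. About 1.5 N at its edge; stays where left.
- paddle4 (a joint): angle (rad) of paddle 4 (1 next to the blank end, 4 next to the lever). -0.45 = on, standing and leaning to the blank end; 0 = upright; +1.45 = folded flat to the lever end; off from 1.0 up. Hinge across the bank at console y = 49 mm, level with the top face. Black, 40 mm wide across the bank, 8 mm thick, 26 mm tall, 8 mm high when flat. About 1.5 N at its edge; stays where left.
- lever (a joint): angle (rad) of the lever: 0 = upright (neutral), positive = leaning to the robot (console -x), negative = away; range -0.9 to 0.9. Starts leaning to the robot by 0.28 to 0.5. Steel rod 10 mm thick, black ball of 22 mm diameter, its centre 62 mm from the hinge, which lies at the top face's height, x = 0, y = 125 mm, along console y. About 1.1 N at the ball; stays where left.
- lube_bottle: Green oil bottle with a red spout, 42 mm diameter, 123 mm tall, loose, standing on the bench in front of the bank; origin at the centre of its underside, z up. To be left alone.

How it is judged (in metres and radians):
On the way, in this order (a step that is already met when the one before it is completed fails the run):
1. the drag has begun: the paddle nearest the blank end is fully off while the one nearest the lever is still on (value of joint paddle1 above 1 rad and value of joint paddle4 below -0.2 rad), for 0.02 s.
2. all four paddles are fully off (value of joint each of paddle1, paddle2, paddle3, paddle4 above 1 rad), for 0.1 s.
3. the lever stands upright, the paddles still off (all of step 2 and value of joint lever between -0.12 and 0.12 rad), for 0.2 s.
At the end, for the whole second after the job is handed in: All four paddles are over to off (folded over by 1.0 rad or more, of 1.45), the lever is at rest within 0.12 rad (7 degrees) of upright, and the oil bottle stands upright (all of step 3 and velocity of joint lever between -0.05 and 0.05 rad/s and angle between lube_bottle's own z axis and vertical below 0.1 rad); the robot touches nothing.
It fails at once if the finger was lifted well away from the bank (grasp point over 215 mm above the bench) or off it sideways (over 60 mm from its middle line) between the first and the last paddle (value of joint paddle1 above 0 rad and value of joint paddle4 below 0 rad and (z of the grasp point in the frame of console above 0.215 m or x of the grasp point in the frame of console above 0.06 m or x of the grasp point in the frame of console below -0.06 m)).
It fails at once if a paddle was thrown before its neighbour nearer the blank end ((value of joint paddle2 above 0.3 rad and value of joint paddle1 below -0.1 rad) or (value of joint paddle3 above 0.3 rad and value of joint paddle2 below -0.1 rad) or (value of joint paddle4 above 0.3 rad and value of joint paddle3 below -0.1 rad)).
It fails at once if a paddle was pushed back on after the bank had been swept off (value of joint paddle4 above 0.3 rad and value of joint any of paddle1, paddle2, paddle3 below -0.1 rad).
It fails at once if the stand was pressed or struck with more than 45 N (contact force between any of the fingers, the arm and console above 45 N).
It fails at once if the oil bottle was tipped or shifted by more than 20 mm (angle between lube_bottle's own z axis and vertical above 0.3 rad or distance of lube_bottle from where it was at the start of the episode above 0.02 m).
It also fails if it takes over 54 s, if anything falls off the work surface, if the arm or the gripper's body presses on something with over 40 N, if the wrist force passes 120 N, or if a joint passes its speed limit or range.

## Working session

There is one attempt and no reset: what is moved stays moved. The work goes in short steps, Python scripts to look and compute and a shell command to move; the robot and the scene stay as the last step left them, time stands still between calls to the robot, and variables do not carry over. Pictures are saved under pics/ and viewed, about 8 in all and at most 12, crops included, and the job is handed in when it is done.

```bash
mkdir -p pics; python3 - <<'E'
from workcell import bot, vision
import cv2
for n in("scene","top"):
    cv2.imwrite(f"pics/{n}0.png",vision.camera(n)[:,:,::-1]); print(n,vision.get_calibration(n))
print(bot.get_obs())
E
```

```text
scene {'fx': 363.73349957322966, 'fy': 363.73349957322966, 'cx': 316.25681109888365, 'cy': 203.18257197537835, 'rvec': array([ 2.23618717, -0.96551698,  0.35154894]), 'tvec': array([-0.24064825,  0.41706146,  0.6009209 ])}
top {'fx': 421.2024728854937, 'fy': 421.2024728854937, 'cx': 315.31409672660305, 'cy': 191.1014719127722, 'rvec': array([ 2.1674929 , -2.22448665,  0.02709866]), 'tvec': array([0.17769194, 0.48587872, 0.93230537])}
{'time': 0.1, 'q': array([7.04182923e+01, 5.00671853e+00, 1.00389623e+01, 9.50991351e+01,
       5.79718535e-04, 9.00002375e+01]), 'qd': array([ 0.0779559 , -0.05812077,  0.12051511, -0.04051586,  0.00917538,
       -0.01640125]), 'joint_efforts': array([ 1.91491432e-03, -5.21560979e+01,  4.65654087e+01,  1.59913773e-02,
        1.03249297e-04,  5.82834900e-06]), 'ee_pos': array([0.18425494, 0.51798034, 0.21366549]), 'tcp_rot': array([-8.99994206e+01,  6.68912585e-02,  7.04180548e+01]), 'wrist_force': array([-0.41209631, -0.77635897,  1.20468512]), 'torque': array([-0.01992421,  0.02760059,  0.00847084]), 'opening': 0.08560060804258315}
```

View pics/scene0.png

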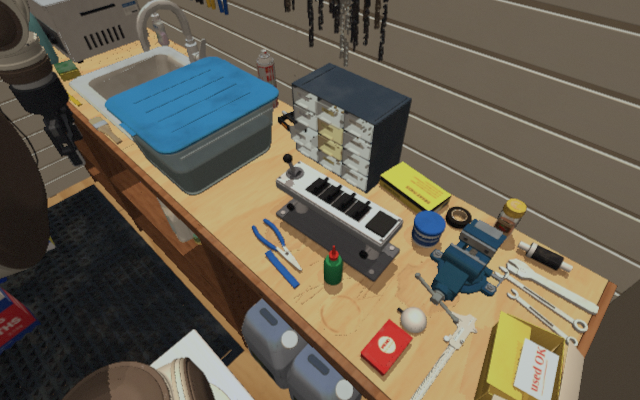

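View pics/top0.png

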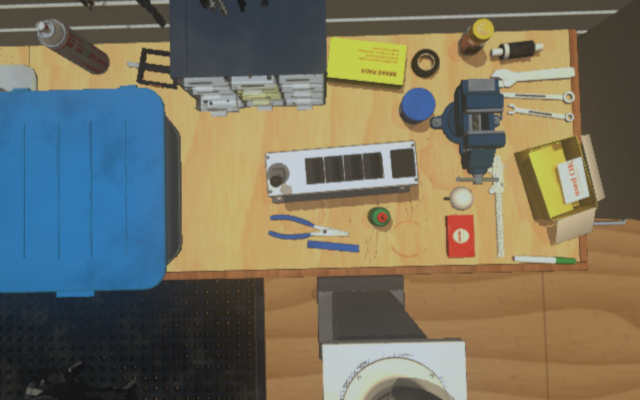

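The scene view shows the bank around (275–402, 160–245), with the lever ball at (288,158), the pad at (383,222) and the bottle at (333,265). In the top view the bank covers (265–418, 142–202), the pad is at (402,163) and the lever is at (278,175). I'll enlarge both.

```bash
python3 - <<'E'
import cv2
a=cv2.imread("pics/top0.png")[135:235,260:425]; b=cv2.imread("pics/scene0.png")[145:285,265:410]
cv2.imwrite("pics/topc.png",cv2.resize(a,None,fx=4.8,fy=4.8,interpolation=cv2.INTER_CUBIC))
cv2.imwrite("pics/scenec.png",cv2.resize(b,None,fx=4,fy=4,interpolation=cv2.INTER_CUBIC))
E
```

```text
(no output)
```

View pics/topc.png

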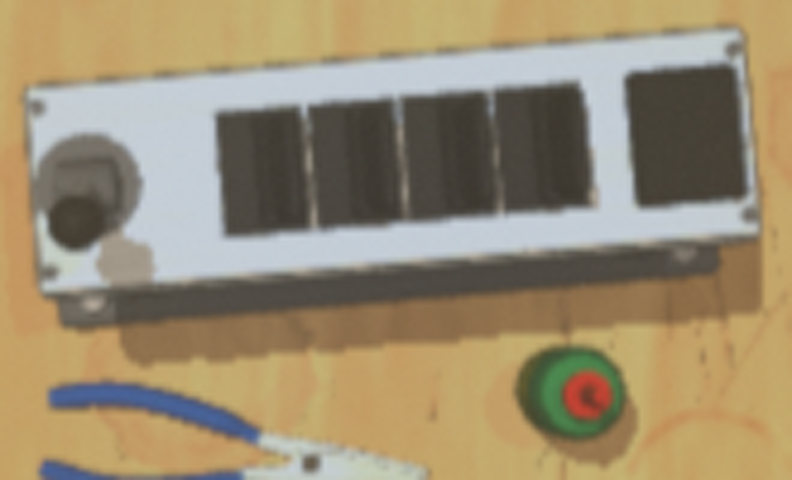

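View pics/scenec.png

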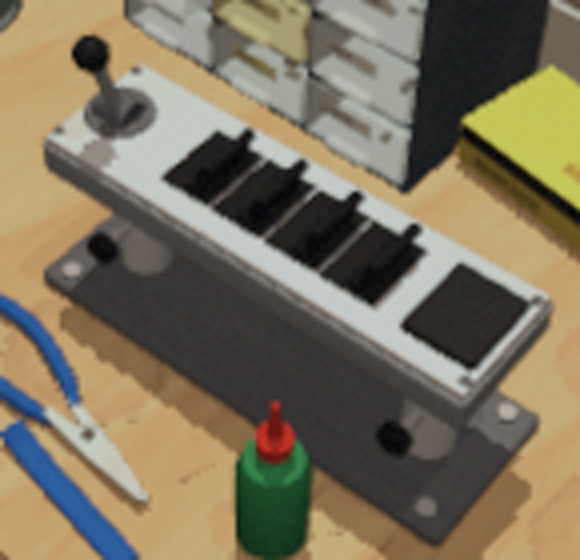

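```bash
cat > fit.py <<'E'
import numpy as np,cv2
from scipy.optimize import least_squares
from workcell import vision
C={n:vision.get_calibration(n) for n in("top","scene")}
def proj(n,P):
    c=C[n];K=np.array([[c['fx'],0,c['cx']],[0,c['fy'],c['cy']],[0,0,1]])
    return cv2.projectPoints(np.array(P,float).reshape(-1,1,3),c['rvec'],c['tvec'],K,None)[0][:,0]
T=lambda u,v:(260+u/4.8-.4,135+v/4.8-.4)
S=lambda u,v:(265+u/4-.4,145+v/4-.4)
E
python3 - <<'E'
from fit import *
pts=[("top",T(26,87),45,150,0),("top",T(741,28),45,-150,0),("top",T(760,236),-45,-150,0),("top",T(43,294),-45,150,0),
("top",T(625,73),28,-97,6),("top",T(741,65),28,-143,6),("top",T(747,200),-28,-143,6),("top",T(636,206),-28,-97,6),
("scene",S(137,66),45,150,0),("scene",S(45,147),-45,150,0),("scene",S(467,398),-45,-150,0),("scene",S(550,303),45,-150,0),
("scene",S(437,543),-55,-155,None),("scene",S(46,278),-55,155,None),("scene",S(538,420),55,-155,None),
("top",T(62,325),-55,155,None),("top",T(718,270),-55,-155,None),("top",T(77,221),'b',125,0),("scene",S(91,53),'b',125,0)]
def res(p):
    x,y,a,h,l=p;r=[]
    for n,uv,X,Y,Z in pts:
        X2,Z2=(-.062*np.sin(l),h+.062*np.cos(l)) if X=='b' else (X/1e3,.012 if Z is None else h+Z/1e3)
        Y/=1e3
        r.append(proj(n,[x+np.cos(a)*X2-np.sin(a)*Y,y+np.sin(a)*X2+np.cos(a)*Y,Z2])[0]-uv)
    return np.ravel(r)
s=least_squares(res,[.45,.15,0,.13,.4],loss='soft_l1')
print(s.x.round(4),np.degrees(s.x[2]));print(s.fun.reshape(-1,2).round(1).tolist())
x,y,a,h,l=s.x
for Y in(-.12,-.065,-.008,.049,.085,.125):print(Y,x-np.sin(a)*Y,y+np.cos(a)*Y)
b=least_squares(lambda p:np.ravel([proj("top",[*p,.123])[0]-T(590,395),proj("scene",[*p,.123])[0]-S(277,405)]),[.35,.0]);print(b.x,b.fun)
E
```

```text
[0.5302 0.1111 0.0563 0.1213 0.2838] 3.2235116247100235
[[-1.0, -0.8], [1.1, -1.2], [1.3, 0.8], [-1.0, 1.2], [-0.2, -0.2], [-1.0, -0.5], [0.4, -0.2], [0.0, 0.5], [0.5, -0.1], [-2.0, -0.8], [-1.1, 3.1], [1.9, 0.1], [0.1, -0.2], [-2.0, -2.0], [1.4, -1.1], [-0.6, 0.6], [1.3, 0.6], [0.2, -0.4], [0.3, 2.0]]
-0.12 0.5368987503931988 -0.0087499589002068
-0.065 0.5338060335294352 0.046163018640631326
-0.008 0.5306008542342622 0.10307283172840903
0.049 0.5273956749390891 0.15998264481618674
0.085 0.5253713511737166 0.19592568466109897
0.125 0.5231221025455249 0.23586239559989033
[0.43226419 0.0308345 ] [ 1.1849713  -0.15376403 -0.97285658 -0.88738712]
```

Fit residuals are mostly 1–2 px (worst 3.1). The console is at (0.530, 0.111), yaw 3.2°, with the top face at about 0.121 m and the lever at about 0.28 rad. I'll move over the pad with the gripper shut and the jaw axis along the bank.

```bash
cat > st.py <<'E'
import numpy as np,sys
from scipy.spatial.transform import Rotation as R
from workcell import bot
def go(cx,cy,z):
    """tool-axis shift/turn to console (cx,cy), world TCP z, yaw 93.2"""
    o=bot.get_obs();Q=R.from_euler('xyz',o['tcp_rot'],degrees=True)
    a=np.radians(3.22);C=R.from_euler('z',a)
    p=np.array([.5302,.1111,0])+C.apply([cx,cy,0]);p[2]=z
    c=C.inv().apply(o['ee_pos']-[.5302,.1111,0])
    print('t',o['time'].__round__(2),'console tcp',c.round(4),'F',o['wrist_force'].round(1),'rot',o['tcp_rot'].round(1))
    print('shift',Q.inv().apply(p-o['ee_pos']).round(4),'turn',(Q.inv()*R.from_euler('xyz',[-90,0,93.22],degrees=True)).as_rotvec().round(3))
if __name__=='__main__':go(*map(float,sys.argv[1:4]))
E
python3 -m crank '0 -.03 0 0 0 0;-.04 -.03 -.03 0 -.1 0;-.07 -.03 -.06 0 -.2 0;-.1 -.03 -.1 0 -.3 0;-.13 -.03 -.14 0 -.397 0;-.16 -.03 -.18 0 -.397 0;-.19 -.03 -.22 0 -.397 0;-.22 -.03 -.26 0 -.397 0' 1 60
python3 st.py 0 -.12 .2
```

```text
time: 0.9
ee_pos: [0.3561, 0.2219, 0.2442]
tcp_rot: [-90.0, -0.0, 93.2]
wrist_force: [1.1, 1.1, 0.0]
opening: 0.0002
t 0.9 console tcp [-0.1676  0.1204  0.2442] F [1.1 1.1 0. ] rot [-90.   -0.   93.2]
shift [-0.2403  0.0442 -0.1678] turn [ 0.    -0.001  0.   ]
```

```bash
python3 -m crank '-.04 0 -.02 0 0 0;-.08 0 -.045 0 0 0;-.12 0 -.075 0 0 0;-.16 0 -.105 0 0 0;-.2 0 -.135 0 0 0;-.24 0 -.168 0 0 0;-.24 .03 -.168 0 0 0;-.24 .06 -.168 0 0 0'
python3 -m crank '0 0 0 0 0 0;0 0 0 0 0 0'
python3 - <<'E'
from workcell import vision
import cv2,numpy as np
a=vision.camera("top")[135:235,260:425,::-1]; b=vision.camera("scene")[105:285,265:425,::-1]
a=cv2.resize(a,None,fx=2.4,fy=2.4);b=cv2.resize(b,(396,445))
o=np.zeros((445,792,3),np.uint8);o[:240,:396]=a;o[:,396:]=b
cv2.imwrite("pics/hover.png",o)
E
python3 st.py 0 -.12 .15
```

```text
time: 1.7
ee_pos: [0.5377, -0.0082, 0.1829]
tcp_rot: [-90.0, -0.0, 93.0]
wrist_force: [-0.6, 0.2, -0.3]
opening: 0.0004
time: 1.9
ee_pos: [0.5361, -0.0065, 0.1846]
tcp_rot: [-89.9, -0.0, 93.2]
wrist_force: [0.0, -0.4, 0.2]
opening: -0.0002
t 2.0 console tcp [ 0.0002 -0.1176  0.1862] F [0.2 0.1 0.6] rot [-90.1   0.   93.2]
shift [-0.0024  0.0362  0.0003] turn [ 0.002 -0.    -0.   ]
```

View pics/hover.png

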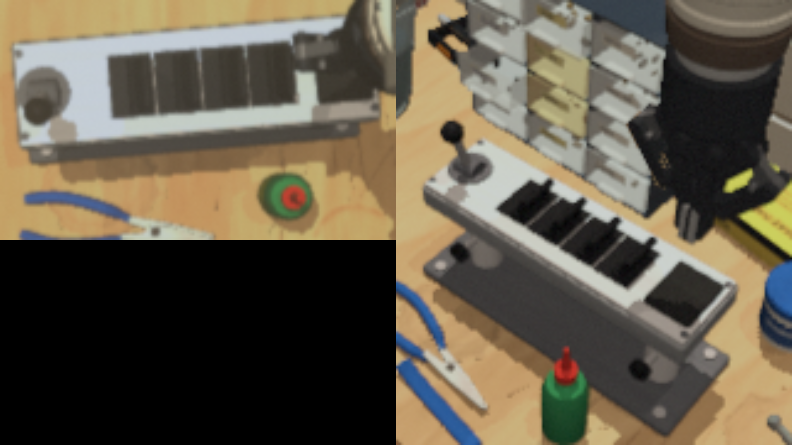

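The closed fingers hover over the pad (tip at about (690,235) in the right half). However, the knuckles spread widely along the jaw axis and could reach the lever at the end of the drag, so I'll turn the jaws across the bank first.

```bash
python3 -c "
from workcell import bot;print(bot.get_obs()['q'].round(1))"
python3 -m crank '0 0 0 0 .14 0;0 0 0 0 .28 0;0 0 0 0 .42 0;0 0 0 0 .56 0;0 0 0 0 .7 0;0 0 0 0 .84 0;0 0 0 0 .98 0;0 0 0 0 1.12 0'
python3 -m crank '0 0 0 0 .14 0;0 0 0 0 .28 0;0 0 0 0 .42 0;0 0 0 0 .45 0;0 0 0 0 .45 0'
python3 -c "
from workcell import bot;print(bot.get_obs()['q'].round(1))"
python3 st.py 0 -.12 .15
```

```text
[-0.7  2.5  4.4 91.7  0.  -3.9]
time: 2.8
ee_pos: [0.5371, -0.0062, 0.1864]
tcp_rot: [-90.1, -0.1, 28.7]
wrist_force: [-0.6, 0.3, 0.1]
opening: 0.0004
time: 3.3
ee_pos: [0.5371, -0.0063, 0.1862]
tcp_rot: [-90.0, -0.2, 3.2]
wrist_force: [0.3, 0.6, -0.8]
opening: -0.0001
[-0.7  2.5  4.4 91.7  0.  86.1]
t 3.3 console tcp [ 0.0003 -0.1176  0.1862] F [ 0.3  0.6 -0.8] rot [-90.   -0.2   3.2]
shift [-0.0004  0.0362 -0.0024] turn [ 0.002 -1.571  0.002]
```

```bash
python3 -m crank '0 .01 -.001 0 0 0;0 .02 -.002 0 0 0;0 .03 -.002 0 0 0;0 .036 -.002 0 0 0;0 .036 -.002 0 0 0;0 .036 -.002 0 0 0'
python3 -m crank '0 .001 0 0 0 0;0 .003 0 0 0 0;0 .003 0 0 0 0'
python3 -m crank '0 .001 0 0 0 0;0 .003 0 0 0 0;0 .003 0 0 0 0'
```

```text
time: 3.9
ee_pos: [0.5366, -0.0086, 0.1482]
tcp_rot: [-90.0, 0.0, 3.2]
wrist_force: [0.5, 0.1, 0.3]
opening: 0.0001
time: 4.2
ee_pos: [0.5367, -0.0086, 0.1452]
tcp_rot: [-90.0, -0.0, 3.2]
wrist_force: [-0.0, -0.1, -0.1]
opening: -0.0004
time: 4.5
ee_pos: [0.5365, -0.0086, 0.142]
tcp_rot: [-90.0, 0.0, 3.2]
wrist_force: [0.5, -0.6, 0.8]
opening: 0.0001
```

```bash
python3 -m crank '0 .001 0 0 0 0;0 .002 0 0 0 0;0 .002 0 0 0 0'
python3 -m crank '0 .001 0 0 0 0;0 .002 0 0 0 0;0 .002 0 0 0 0'
```

```text
time: 4.8
ee_pos: [0.5366, -0.0086, 0.1401]
tcp_rot: [-90.0, 0.0, 3.2]
wrist_force: [0.1, 0.1, 0.2]
opening: -0.0
time: 5.1
ee_pos: [0.5366, -0.0086, 0.1381]
tcp_rot: [-90.0, 0.0, 3.2]
wrist_force: [-0.4, -0.8, -0.4]
opening: 0.0003
```

```bash
python3 -m crank '0 .001 0 0 0 0;0 .002 0 0 0 0;0 .002 0 0 0 0'
python3 -m crank '0 .001 0 0 0 0;0 .002 0 0 0 0;0 .002 0 0 0 0'
```

```text
time: 5.4
ee_pos: [0.5366, -0.0086, 0.1361]
tcp_rot: [-90.0, 0.0, 3.2]
wrist_force: [-0.1, 0.8, -0.2]
opening: 0.0
time: 5.7
ee_pos: [0.5366, -0.0086, 0.1341]
tcp_rot: [-90.0, 0.0, 3.2]
wrist_force: [-0.5, -1.2, -0.4]
opening: 0.0002
```

```bash
python3 -m crank '0 .001 0 0 0 0;0 .002 0 0 0 0;0 .002 0 0 0 0'
python3 -m crank '0 .001 0 0 0 0;0 .002 0 0 0 0;0 .002 0 0 0 0'
```

```text
time: 6.0
ee_pos: [0.5366, -0.0086, 0.1321]
tcp_rot: [-90.0, 0.0, 3.2]
wrist_force: [0.2, -0.8, 0.1]
opening: -0.0003
time: 6.3
ee_pos: [0.5366, -0.0086, 0.1301]
tcp_rot: [-90.0, 0.0, 3.2]
wrist_force: [-0.6, -0.1, 0.3]
opening: 0.0
```

```bash
python3 -m crank '0 .001 0 0 0 0;0 .002 0 0 0 0;0 .002 0 0 0 0'
python3 - <<'E'
from workcell import vision
import cv2
b=vision.camera("scene")[145:285,285:425,::-1]
cv2.imwrite("pics/touch.png",cv2.resize(b,None,fx=4,fy=4,interpolation=cv2.INTER_CUBIC))
E
```

```text
time: 6.6
ee_pos: [0.5366, -0.0086, 0.1281]
tcp_rot: [-90.0, 0.0, 3.2]
wrist_force: [0.4, 0.0, -0.5]
opening: 0.0001
```

View pics/touch.png

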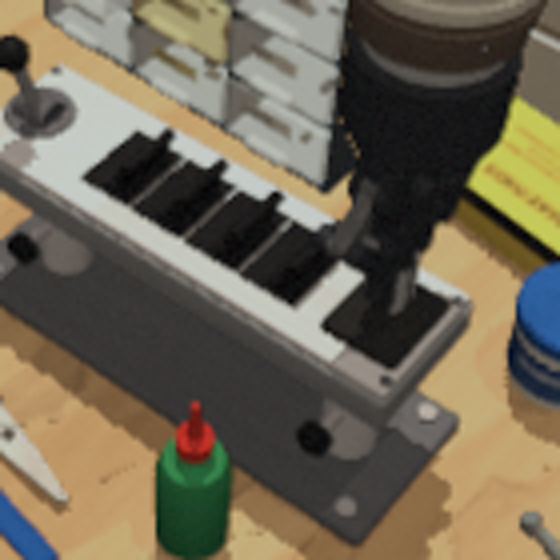

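The fingertip at about (400,312) is almost on the pad centre (about (388,320)), with only millimetres to go.

```bash
python3 -m crank '0 .001 0 0 0 0;0 .002 0 0 0 0;0 .002 0 0 0 0'
python3 -m crank '0 .001 0 0 0 0;0 .002 0 0 0 0;0 .002 0 0 0 0'
```

```text
time: 6.95
ee_pos: [0.5366, -0.0086, 0.1261]
tcp_rot: [-90.0, 0.0, 3.2]
wrist_force: [-0.7, 0.1, -0.0]
opening: -0.0003
time: 7.25
ee_pos: [0.5366, -0.0086, 0.1241]
tcp_rot: [-90.0, 0.0, 3.2]
wrist_force: [0.4, 0.0, -0.3]
opening: 0.0006
```

```bash
python3 -m crank '0 .001 0 0 0 0;0 .002 0 0 0 0;0 .002 0 0 0 0'
python3 -m crank '0 .001 0 0 0 0;0 .002 0 0 0 0;0 .002 0 0 0 0'
```

```text
time: 7.55
ee_pos: [0.5366, -0.0086, 0.1221]
tcp_rot: [-90.0, 0.0, 3.2]
wrist_force: [0.2, 0.5, 0.6]
opening: -0.0003
time: 7.85
ee_pos: [0.5366, -0.0086, 0.1201]
tcp_rot: [-90.0, 0.0, 3.2]
wrist_force: [0.1, -0.2, -0.8]
opening: 0.0002
```

```bash
python3 - <<'E'
from workcell import vision
import cv2,numpy as np
b=vision.camera("scene")[195:255,340:420,::-1]
t=vision.camera("top")[130:200,340:440,::-1]
b=cv2.resize(b,(640,480),interpolation=cv2.INTER_CUBIC)
cv2.imwrite("pics/touch2.png",b);cv2.imwrite("pics/touch2t.png",cv2.resize(t,None,fx=6,fy=6))
from fit import proj
for z in(.109,.113,.117,.121,.127):print(z,(proj("scene",[.5366,-.0086,z])[0]-[340,195])*8)
from workcell import bot;print(bot.get_obs()['joint_efforts'].round(2))
E
```

```text
0.109 [315.49559293 278.23692014]
0.113 [317.19733642 268.89949306]
0.117 [318.91224046 259.48985437]
0.121 [320.6404583  250.00716315]
0.127 [323.25808959 235.64428096]
[-0.000e+00 -4.954e+01  4.697e+01 -1.000e-02 -0.000e+00  0.000e+00]
```

View pics/touch2.png

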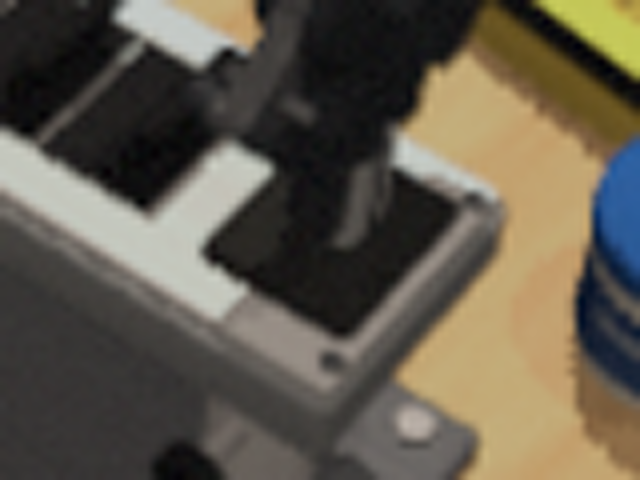

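The fingertip is at about (345,248), over the pad's middle and looking nearly on it. There is no force yet, so the bank is probably at the low end of its range. I'll continue gently.

```bash
python3 -m crank '0 .001 0 0 0 0;0 .002 0 0 0 0;0 .002 0 0 0 0'
python3 -m crank '0 .001 0 0 0 0;0 .002 0 0 0 0;0 .002 0 0 0 0'
```

```text
time: 8.25
ee_pos: [0.5366, -0.0086, 0.1181]
tcp_rot: [-90.0, 0.0, 3.2]
wrist_force: [0.1, -0.3, 0.5]
opening: 0.0002
time: 8.55
ee_pos: [0.5367, -0.0086, 0.1165]
tcp_rot: [-90.0, -0.0, 3.2]
wrist_force: [-2.1, 0.7, 4.5]
opening: 0.0004
```

Contact: 4.5 N at TCP 0.1165. That implies h ≈ 0.101, which disagrees with the visual fit of 0.121, so I'll cross-check by triangulating the pad corners.

```bash
python3 - <<'E'
from fit import *
for t,s in [((625,73),(463,265)),((741,65),(530,298)),((747,200),(470,370)),((636,206),(402,322)),((26,87),(137,66)),((43,294),(45,147)),((760,236),(467,398)),((741,28),(550,303)),((77,221),(91,53)),((62,325),(46,278)),((718,270),(437,543))]:
    r=least_squares(lambda p:np.ravel([proj("top",p)[0]-T(*t),proj("scene",p)[0]-S(*s)]),[.5,.1,.1]);print(r.x.round(4),r.fun.round(1))
from workcell import bot;o=bot.get_obs();print(o['wrist_force'],o['torque'],o['ee_pos'])
E
```

```text
[0.564  0.0145 0.1286] [ 0.5 -0.5 -0.8  0.1]
[ 0.5637 -0.0296  0.1378] [-0.  0.  0. -0.]
[ 0.5098 -0.032   0.1306] [ 0.1 -0.1 -0.2  0. ]
[0.5092 0.0125 0.1317] [ 0.4 -0.5 -0.7  0.1]
[0.5642 0.2615 0.1237] [-0.2  0.2  0.3 -0. ]
[0.4798 0.2563 0.1176] [ 0.2 -0.2 -0.4  0. ]
[ 0.4963 -0.0389  0.1264] [ 0.7 -0.7 -1.   0.1]
[ 0.5809 -0.0336  0.1217] [-0.1  0.1  0.2 -0. ]
[0.5047 0.2344 0.1876] [ 0.1 -0.1 -0.1  0. ]
[0.4689 0.2614 0.003 ] [ 0.4 -0.5 -0.7  0. ]
[ 0.4858 -0.0453  0.007 ] [ 0.1 -0.1 -0.2  0. ]
[-2.1005725   0.66443736  4.50582771] [-0.05639711  0.24853149  0.03033982] [ 0.53670318 -0.00860872  0.11654405]
```

```bash
python3 -m crank '0 .001 0 0 0 0;0 .002 0 0 0 0;0 .002 0 0 0 0'
python3 - <<'E'
from workcell import vision,bot
import cv2,numpy as np
o=bot.get_obs();print(o['wrist_force'],o['torque'],o['ee_pos'])
b=vision.camera("scene")[150:260,330:420,::-1].astype(float)
b=cv2.resize((255*(b/255)**.55).astype(np.uint8),(491,600),interpolation=cv2.INTER_CUBIC)
cv2.imwrite("pics/press.png",b)
E
```

```text
time: 8.85
ee_pos: [0.5367, -0.0086, 0.1145]
tcp_rot: [-90.0, -0.0, 3.2]
wrist_force: [-2.5, 0.3, 6.0]
opening: -0.0005
[-2.54994164  0.28936495  6.02961735] [-0.00173396  0.34303886 -0.00438863] [ 0.536714   -0.00860891  0.11451887]
```

View pics/press.png

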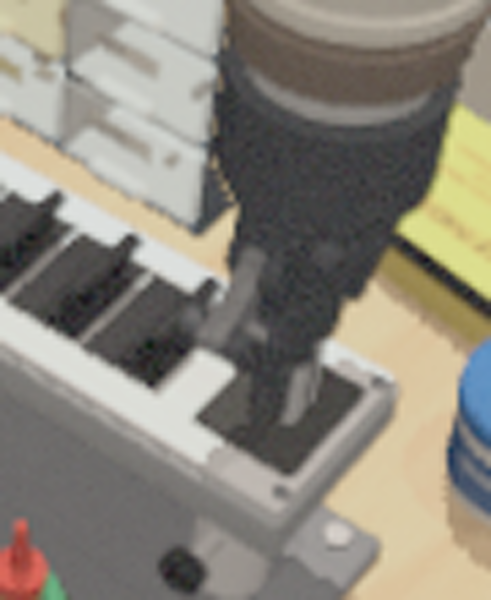

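6.0 N at 0.1145 is close to the pad's 1 N/mm spring, so this is the pad, with its surface at TCP ≈ 0.118. The drag height is tip = h+11.5, or TCP ≈ 0.1233. I use this relative value, which doesn't depend on the absolute disagreement. Next I lift 8.8 mm and start the drag.

```bash
python3 -m crank '0 -.005 0 0 0 0;0 -.0088 0 0 0 0;0 -.0088 .01 0 0 0;0 -.0088 .02 0 0 0;0 -.0088 .03 0 0 0;0 -.0088 .04 0 0 0;0 -.0088 .045 0 0 0'; python3 st.py 0 .08 .1233
```

```text
time: 9.6
ee_pos: [0.5341, 0.0372, 0.1232]
tcp_rot: [-90.0, -0.0, 3.3]
wrist_force: [0.9, -2.9, 0.8]
opening: -0.0002
t 9.6 console tcp [-0.0003 -0.074   0.1232] F [ 0.9 -2.9  0.8] rot [-90.   -0.    3.3]
shift [ 0.0004 -0.0002  0.154 ] turn [ 1.00e-03 -1.57e+00 -0.00e+00]
```

```bash
python3 -m crank '0 0 .01 0 0 0;0 0 .02 0 0 0;0 0 .027 0 0 0'; python3 - <<'E'
from workcell import vision
import cv2,numpy as np
b=vision.camera("scene")[150:260,270:420,::-1].astype(float)
t=vision.camera("top")[130:210,260:420,::-1].astype(float)
f=lambda b,s:cv2.resize((255*(b/255)**.55).astype(np.uint8),s,interpolation=cv2.INTER_CUBIC)
cv2.imwrite("pics/drag.png",np.vstack([f(b,(500,366)),f(t,(500,230))]))
E
```

```text
time: 9.9
ee_pos: [0.5326, 0.0642, 0.1231]
tcp_rot: [-90.0, -0.0, 3.2]
wrist_force: [0.3, -4.2, 1.9]
opening: 0.0002
```

View pics/drag.png

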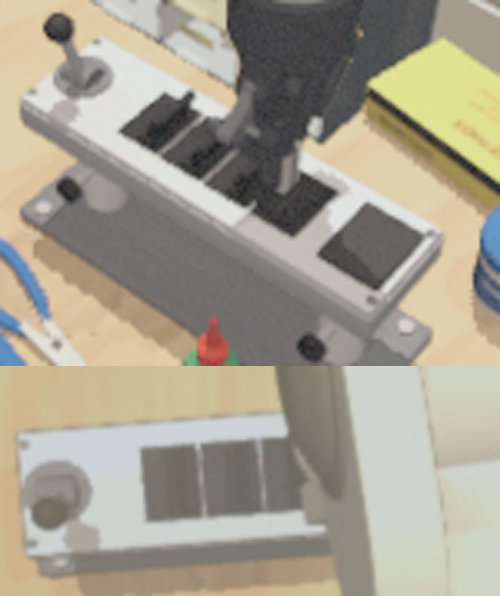

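Paddle 1 lies flat beneath and behind the finger (about (295,205)), and paddles 2–4 still stand. I continue the drag.

```bash
python3 -m crank '0 0 .01 0 0 0;0 0 .02 0 0 0;0 0 .03 0 0 0;0 0 .04 0 0 0'
python3 -m crank '0 0 .01 0 0 0;0 0 .02 0 0 0;0 0 .03 0 0 0;0 0 .04 0 0 0';python3 st.py 0 .08 .1233
```

```text
time: 10.4
ee_pos: [0.5304, 0.1041, 0.1231]
tcp_rot: [-90.0, -0.0, 3.2]
wrist_force: [0.4, -2.8, 2.7]
opening: -0.0003
time: 10.8
ee_pos: [0.5281, 0.1441, 0.1231]
tcp_rot: [-90.0, -0.0, 3.2]
wrist_force: [0.7, -2.9, 1.6]
opening: 0.0
t 10.8 console tcp [-0.0003  0.0331  0.1231] F [ 0.7 -2.9  1.6] rot [-90.   -0.    3.2]
shift [ 0.0003 -0.0002  0.0469] turn [-0.    -1.571  0.   ]
```

```bash
python3 -m crank '0 0 .01 0 0 0;0 0 .02 0 0 0;0 0 .03 0 0 0;0 0 .04 0 0 0;0 0 .047 0 0 0;0 0 .049 0 0 0;0 0 .049 0 0 0';python3 st.py -.07 .08 .1953
```

```text
time: 11.5
ee_pos: [0.5253, 0.1925, 0.1229]
tcp_rot: [-90.0, 0.0, 3.2]
wrist_force: [0.3, 1.3, -0.0]
opening: -0.0001
t 11.5 console tcp [-0.0004  0.0815  0.1229] F [ 0.3  1.3 -0. ] rot [-90.    0.    3.2]
shift [-0.0697 -0.0724 -0.0015] turn [-0.   -1.57 -0.  ]
```

Drag finished, with the leading side past y = 92 mm. Now I lift straight up, then go round to the robot side of the lever while turning the jaws along y.

```bash
python3 -m crank '0 -.02 0 0 0 0;0 -.045 0 0 0 0;0 -.085 0 0 0 0;-.03 -.085 0 0 -.14 0;-.06 -.085 .01 0 -.28 0;-.08 -.085 .02 0 -.42 0;-.08 -.085 .03 0 -.56 0;-.08 -.085 .043 0 -.7 0'
python3 -m crank '0 0 0 0 -.14 0;0 0 0 0 -.28 0;0 0 0 0 -.42 0;0 0 0 0 -.56 0;0 0 0 0 -.7 0;0 0 0 0 -.84 0;0 0 0 0 -.87 0;0 0 0 0 -.87 0'
python3 - <<'E'
from workcell import vision
import cv2,numpy as np
b=vision.camera("scene")[130:260,250:420,::-1].astype(float)
t=vision.camera("top")[130:230,250:420,::-1].astype(float)
f=lambda b,s:cv2.resize((255*(b/255)**.55).astype(np.uint8),s,interpolation=cv2.INTER_CUBIC)
cv2.imwrite("pics/off.png",np.vstack([f(b,(450,344)),f(t,(435,256))[:,:450] if 0 else f(t,(450,256))]))
E
python3 st.py -.06 .125 .162
```

```text
time: 12.3
ee_pos: [0.4427, 0.2305, 0.2086]
tcp_rot: [-90.0, -0.1, 43.6]
wrist_force: [0.4, 0.2, -0.2]
opening: 0.0004
time: 13.1
ee_pos: [0.4432, 0.2303, 0.2081]
tcp_rot: [-90.0, -0.0, 93.2]
wrist_force: [-0.4, -0.3, -0.0]
opening: -0.0001
t 13.2 console tcp [-0.0802  0.1239  0.2081] F [0.  0.5 0.3] rot [-90.   -0.   93.1]
shift [ 0.0011  0.0461 -0.0202] turn [-0.    -0.003  0.   ]
```

View pics/off.png

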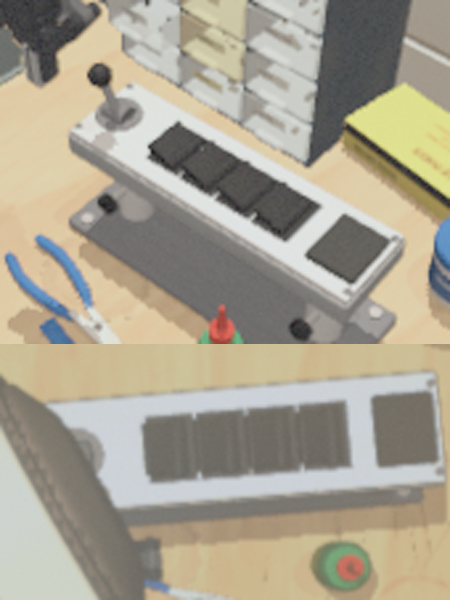

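All four paddles lie flat. In the top half the finger, at about (40,70), is on the robot side of the lever. Next I lower to mid-ball height and approach.

```bash
python3 -m crank '.001 .02 0 0 0 0;.001 .046 0 0 0 0;.001 .046 -.01 0 0 0;.001 .046 -.02 0 0 0;.001 .046 -.03 0 0 0;.001 .046 -.035 0 0 0;.001 .046 -.035 0 0 0'
python3 -m crank '0 0 -.005 0 0 0;0 0 -.007 0 0 0;0 0 -.007 0 0 0'
python3 -m crank '0 0 -.003 0 0 0;0 0 -.005 0 0 0;0 0 -.005 0 0 0'; python3 st.py -.022 .125 .162
```

```text
time: 13.9
ee_pos: [0.4791, 0.2336, 0.1626]
tcp_rot: [-90.0, -0.0, 93.1]
wrist_force: [-0.3, -0.4, -0.0]
opening: -0.0002
time: 14.2
ee_pos: [0.4851, 0.2339, 0.1622]
tcp_rot: [-90.0, -0.0, 93.2]
wrist_force: [-0.3, -0.4, -0.3]
opening: 0.0001
time: 14.5
ee_pos: [0.4902, 0.2342, 0.1621]
tcp_rot: [-90.0, -0.0, 93.2]
wrist_force: [-0.8, -0.3, 0.4]
opening: 0.0002
t 14.5 console tcp [-0.033   0.1251  0.1621] F [-0.8 -0.3  0.4] rot [-90.   -0.   93.2]
shift [-0.0001  0.0001 -0.011 ] turn [ 0.    -0.001  0.   ]
```

```bash
python3 -m crank '0 0 -.003 0 0 0;0 0 -.005 0 0 0'
python3 -m crank '0 0 -.002 0 0 0;0 0 -.004 0 0 0;0 0 -.004 0 0 0'
python3 - <<'E'
from workcell import vision
import cv2,numpy as np
b=vision.camera("scene")[125:215,250:350,::-1].astype(float)
f=lambda b,s:cv2.resize((255*(b/255)**.55).astype(np.uint8),s,interpolation=cv2.INTER_CUBIC)
cv2.imwrite("pics/lev.png",f(b,(640,576)))
from fit import proj
a=np.radians(3.22)
for l in(.3,.2,.1,0,-.1):
    X=-.062*np.sin(l);print(l,(proj("scene",[.5231+np.cos(a)*X,.2359+np.sin(a)*X,.1213+.062*np.cos(l)])[0]-[250,125])*6.4)
E
python3 st.py -.022 .125 .162
```

```text
time: 14.7
ee_pos: [0.4952, 0.2344, 0.1621]
tcp_rot: [-90.0, -0.0, 93.2]
wrist_force: [-2.0, 0.3, 0.3]
opening: -0.0001
time: 15.0
ee_pos: [0.4993, 0.2346, 0.162]
tcp_rot: [-90.0, 0.0, 93.2]
wrist_force: [0.6, 0.2, -0.2]
opening: 0.0001
0.3 [239.0872551  225.04498483]
0.2 [250.48194664 213.03563952]
0.1 [262.17865369 202.22106632]
0 [274.03723935 192.71804223]
-0.1 [285.91791744 184.62359623]
t 15.05 console tcp [-0.024   0.1251  0.162 ] F [ 0.7  0.  -1. ] rot [-90.    0.   93.2]
shift [-0.0001 -0.     -0.002 ] turn [ 0.    -0.001 -0.   ]
```

View pics/lev.png

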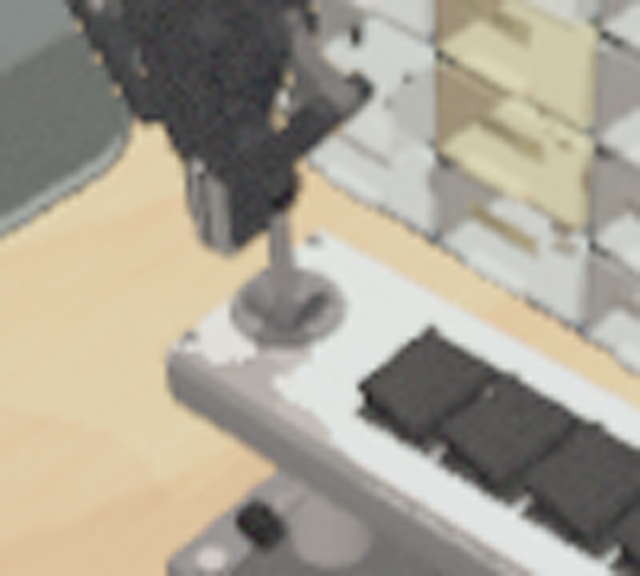

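The rod stands nearly vertical: ball about (275,187), base (288,300), where the model for upright predicts the ball at (274,193). I back off and check once more.

```bash
python3 -m crank '0 0 .02 0 0 0;0 0 .05 0 0 0;0 0 .09 0 0 0;0 -.03 .09 0 0 0;.04 -.03 .1 0 0 0;.08 -.03 .1 0 0 0;.1 -.03 .1 0 0 0;.1 -.03 .1 0 0 0'
python3 - <<'E'
from workcell import vision
import cv2,numpy as np
f=lambda b:cv2.resize((255*(b.astype(float)/255)**.55).astype(np.uint8),None,fx=4.5,fy=4.5,interpolation=cv2.INTER_CUBIC)
b=vision.camera("scene")[140:205,265:435,::-1]
t=vision.camera("top")[140:205,255:425,::-1]
cv2.imwrite("pics/end.png",np.vstack([f(b),f(t)]))
from fit import proj
a=np.radians(3.22)
for l in(.2,.1,0,-.1):
    X=-.062*np.sin(l);P=[.5231+np.cos(a)*X,.2359+np.sin(a)*X,.1213+.062*np.cos(l)]
    print(l,(proj("scene",P)[0]-[265,140])*4.5,(proj("top",P)[0]-[255,140])*4.5+[0,292])
E
python3 st.py 0 0 .2
```

```text
time: 15.85
ee_pos: [0.3933, 0.331, 0.1916]
tcp_rot: [-90.0, -0.0, 93.3]
wrist_force: [-0.4, 0.6, 0.2]
opening: -0.0
0.2 [108.62011873  82.29068404] [ 92.37975366 460.53935023]
0.1 [116.84436587  74.68668725] [ 90.95825051 445.4129314 ]
0 [125.18243392  68.00487344] [ 89.68765788 430.23813877]
-0.1 [133.5360357  62.3134661] [ 88.58375827 415.20294558]
t 15.95 console tcp [-0.1243  0.2252  0.1918] F [ 0.2 -0.3  0. ] rot [-90.    0.   93.2]
shift [-0.2252 -0.0081 -0.1243] turn [-0.    -0.    -0.001]
```

View pics/end.png

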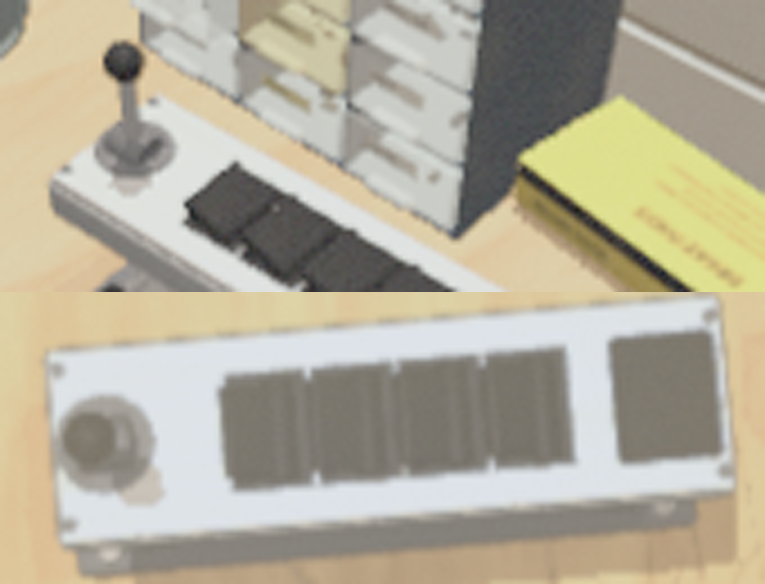

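Ball is at (124,62) in the scene half and (88,440) in the top half, which suggests a lean of about 0.05 rad or less. I'll triangulate it by code before deciding on a nudge.

```bash
python3 - <<'E'
from fit import *
from workcell import bot
S0=cv2.imread("pics/scene0.png");T0=cv2.imread("pics/top0.png");S1=vision.camera("scene")[:,:,::-1];T1=vision.camera("top")[:,:,::-1]
def cen(im,u,v,r=4.5):
    g=im.max(2).astype(float);yy,xx=np.mgrid[:400,:640];m=((xx-u)**2+(yy-v)**2<(r+2)**2)&(g<70)
    return xx[m].mean(),yy[m].mean(),m.sum()
for n,S_,T_,s,t in(("start",S0,T0,(287.5,158),(275.7,180.6)),("now",S1,T1,(292.3,153.5),(274.3,172.6))):
    a=cen(S_,*s);b=cen(T_,*t)
    r=least_squares(lambda p:np.ravel([proj("scene",p)[0]-a[:2],proj("top",p)[0]-b[:2]]),[.5,.2,.18])
    h=np.radians(3.22);d=r.x-[.5302,.1111,0];cx=np.cos(h)*d[0]+np.sin(h)*d[1]
    print(n,a,b,r.x.round(4),r.fun.round(1),'console x',cx,'angle',-np.arcsin(cx/.062))
E
```

```text
start (np.float64(287.375), np.float64(158.234375), np.int64(64)) (np.float64(278.0), np.float64(181.4), np.int64(15)) [0.5025 0.2303 0.1904] [ 0.3 -0.  -0.2  0.2] console x -0.02091319317737508 angle 0.34405750406109736
now (np.float64(292.0508474576271), np.float64(153.54237288135593), np.int64(59)) (np.float64(276.57142857142856), np.float64(174.71428571428572), np.int64(14)) [0.5154 0.2312 0.1952] [-0.6  0.   0.3 -0.4] console x -0.008009515576151219 angle 0.12954778992223562
```

The top-view centroid is poor (only 14 px), but every estimate leans the same way, +0.03 to +0.13 rad. A gentle extra 3.5 mm push centres it better.

```bash
python3 -m crank '-.04 0 0 0 0 0;-.08 0 0 0 0 0;-.1 0 0 0 0 0;-.1 .03 -.02 0 0 0;-.1 .03 -.06 0 0 0;-.1 .03 -.085 0 0 0;-.1 .03 -.092 0 0 0;-.1 .03 -.095 0 0 0'
python3 -m crank '0 0 -.003 0 0 0;0 0 -.006 0 0 0;0 0 -.0085 0 0 0;0 0 -.0085 0 0 0'; python3 st.py 0 0 .2
python3 -m crank '0 0 .02 0 0 0;0 0 .05 0 0 0;0 0 .09 0 0 0;0 -.03 .09 0 0 0;.04 -.03 .1 0 0 0;.08 -.03 .1 0 0 0;.1 -.03 .1 0 0 0;.1 -.03 .1 0 0 0'
python3 - <<'E'
from fit import *
S1=vision.camera("scene");T1=vision.camera("top")
g=S1.max(2);yy,xx=np.mgrid[:400,:640];m=((xx-292.5)**2+(yy-153)**2<49)&(g<70);print('scene',xx[m].mean(),yy[m].mean(),m.sum())
t=T1[150:195,255:300].max(2)
t0=cv2.imread("pics/top0.png")[150:195,255:300].max(2)
for i in(t0,t):
    b=cv2.GaussianBlur(i,(9,9),2.2);print('top darkest',cv2.minMaxLoc(b))
E
python3 -c "
from fit import *
a=np.radians(3.22)
for h in(.1213,.126):
  for l in(.35,.3,.1,0,-.1):
    X=-.062*np.sin(l);P=[.5231+np.cos(a)*X,.2359+np.sin(a)*X,h+.062*np.cos(l)]
    print(h,l,proj('scene',P)[0].round(1),(proj('top',P)[0]-[255,150]).round(1))"
```

```text
time: 16.85
ee_pos: [0.4944, 0.2334, 0.1619]
tcp_rot: [-90.0, 0.0, 93.1]
wrist_force: [-1.0, 0.8, 0.2]
opening: -0.0002
time: 17.25
ee_pos: [0.5024, 0.2349, 0.1624]
tcp_rot: [-90.0, -0.0, 93.2]
wrist_force: [0.5, 0.1, -0.5]
opening: -0.0001
t 17.25 console tcp [-0.0208  0.1252  0.1624] F [ 0.5  0.1 -0.5] rot [-90.   -0.   93.2]
shift [-0.1252 -0.0376 -0.0209] turn [ 0.    -0.001  0.   ]
time: 18.05
ee_pos: [0.3964, 0.3312, 0.1917]
tcp_rot: [-90.0, -0.0, 93.3]
wrist_force: [-0.8, -1.3, 0.3]
opening: -0.0001
scene 292.85483870967744 152.7741935483871 62
top darkest (72.0, 214.0, (21, 30), (41, 12))
top darkest (72.0, 215.0, (20, 21), (42, 11))
0.1213 0.35 [286.5 161.2] [21.1 32.4]
0.1213 0.3 [287.4 160.2] [20.9 30.8]
0.1213 0.1 [291.  156.6] [20.2 24.1]
0.1213 0 [292.8 155.1] [19.9 20.7]
0.1213 -0.1 [294.7 153.8] [19.7 17.4]
0.126 0.35 [286.3 159.6] [20.8 32.2]
0.126 0.3 [287.2 158.6] [20.6 30.6]
0.126 0.1 [290.8 155. ] [19.9 23.9]
0.126 0 [292.7 153.5] [19.6 20.5]
0.126 -0.1 [294.6 152.3] [19.4 17.1]
```

Both views now put the lever at about 0 (scene column 292.9 against 292.8 predicted, top row 21 against 20.7). The gripper is about 13 cm clear, so I hand in.

```bash
python3 -c "
from workcell import bot;print(bot.job_done(), bot.get_obs()['time'])"
```

```text
the job is handed in; nothing more can be done
the job is handed in; nothing more can be done
```

The bench supply is shut down and the job handed in at about 18 s of the 54 s; no verdict was reported. All four paddles are folded to off and the lever is upright.

- **Finger rest:** I felt for it with the shut fingers. It answered with 4.5 N, then 6.0 N after another 2 mm. That is about 0.75 N/mm, near its 1 N/mm spring.
- **Drag:** One drag along the middle line, about 11.5 mm above the top face, with no lifting. The readings between moves stayed under 5 N.
- **Paddles:** The picture taken after the drag and the last one, before the final nudge of the lever, both show all four lying flat.
- **Lever:** I pushed it upright from the robot's side. The first push left it leaning slightly to the robot (estimates 0.03 to 0.13 rad), so I nudged it 3 to 3.5 mm further. Both cameras then put it at about 0 rad.
- **Bottle:** I never went near it. I last saw it standing in the picture taken after the drag and did not measure it again.

**One disagreement:** the cameras put the top face at about 121 mm. By touch it came out at about 101 mm, taking the fingertips as 11 mm ahead of the TCP. I did not resolve this. I set the drag height from the touch alone, and the paddles folded as expected.

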